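# Plug the shaft rest into the socket on the bench rail

### The job

Take the shaft rest out of its wooden storage block and plug its shank into the steel socket block that is clamped on the aluminium rail, fully home with the flange flat on the socket block and the V groove running along the rail, then let go of it. Nobody noted where along the rail the socket block was clamped, so find it by feel or by eye. Leave the pink grip and the steel butt cap where they lie.

Things in the scene. Friction and masses are not known exactly. Their poses are not given: they have to be found in the camera images.
- shaft_rest: Shaft rest, 350 g: steel shank below a steel flange, wooden head with a V groove above. Origin at the centre of the flange's underside, z up, y along the groove. Flange 50 (x) x 56 (y) x 8 mm. A half turn about z makes no difference. It starts standing in the storage block, flange on the block's top.
- rest_grip (a point): Point in the shaft rest's head, 32 mm above its origin. The head is 36 (x) x 60 (y) mm and reaches from 8 to 58 mm above the origin; its flat side faces, 36 mm apart across x, are good to grip. The V is cut in its top.
- rest_foot (a point): Centre of the foot of the shaft rest's shank, 42 mm below its origin. The shank is rectangular, 24 (x) x 36 (y) mm, with the edges of its foot slightly chamfered.
- storage: Fixed wooden storage block 100 (x) x 110 (y) x 55 (z) mm, origin at the centre of its underside; a vertical hole 30 (x) x 42 (y) mm through its centre holds the shaft rest loosely at the start.
- rail: Fixed flat aluminium rail 60 (x) x 250 (y) x 15 (z) mm lying on the bench, running along its y; origin at the centre of its underside. The steel socket block is clamped on it, centred across the rail and square to it, and cannot be shifted.
- rail_mid (a point): Middle of the rail's top, 15 mm above the bench (NOT the socket). The socket block, 60 (x) x 70 (y) x 50 (z) mm, stands on the rail, its top 65 mm above the bench. Its place is not measured: its centre is -45 to +45 mm along y from here. Hole in its middle 26 (x) x 38 (y) mm, 50 deep, mouth chamfered 2 mm. A thumbscrew sticks out 22 mm at its +x side.
- junior_grip: Loose pink rubber junior grip, 185 mm long, 22 to 30 mm thick, lying on the bench along its y; origin under its middle. To be left alone.
- butt_cap: Loose steel butt cap, 32 mm diameter, 28 mm high, standing on the bench; origin at the centre of its underside. To be left alone.
- toggle_clamp: Fixed steel toggle clamp, about 110 mm high, pressing a black graphite shaft (14 mm thick, from y -280 to +220 mm, its centre line 41 mm above the bench, over the origin's x). The base plate reaches from x -5 to 105 mm. Not needed for the job, only an obstacle; a grip bin with a low wooden gate stands behind it.
Mind the look-alikes: they are no part of the job. Of the things like the shaft_rest, leave any that is purple; of the rest the larger one is meant.

How it is judged:
On the way:
1. the shaft rest is lifted clear out of the storage block (height (world z) of shaft_rest above 0.1 m), for 0.1 s.
At the end, for the whole second after the job is handed in: The shaft rest stands in the socket, released and at rest: underside of its flange 61 to 68 mm above the bench (socket block's top is 65), within 4 mm of the rail's centre line and 52 mm of the rail's middle, upright within 0.06 rad, its V groove along the rail within 0.12 rad (either way round) (z of shaft_rest in the frame of rail between 0.061 and 0.068 m and x of shaft_rest in the frame of rail between -0.004 and 0.004 m and y of shaft_rest in the frame of rail between -0.052 and 0.052 m and angle between shaft_rest's own z axis and vertical below 0.06 rad and angle between the y axis of shaft_rest and the y axis of rail, either way round below 0.12 rad and linear speed of shaft_rest below 0.02 m/s and contact force between shaft_rest and the fingers below 0.1 N); the robot touches nothing.
It fails at once if the pink grip is shifted by more than 15 mm (distance of junior_grip from where it was at the start of the episode above 0.015 m).
It fails at once if the butt cap is shifted by more than 15 mm (distance of butt_cap from where it was at the start of the episode above 0.015 m).
It also fails if it takes over 56 s, if anything falls off the work surface, if the arm or the gripper's body presses on something with over 40 N, if the wrist force passes 120 N, or if a joint passes its speed limit or range.

### The arm

A 7-joint arm with a two-finger parallel gripper is mounted at the origin on the work surface. World frame = base frame: x ahead of the robot, y to its left, z up, the work surface at z = 0. Lengths are in m, angles in rad, forces in N, time in s.
With the tool pointing down it reaches from about 0.4 to 0.925 m from the base axis. Payload 4.1 kg.
Tool frame: the origin (TCP) lies midway between the tips of the shut fingers; the grasp point (between the pads) lies 19 mm behind it; y points along the fingers, z is the direction in which the jaws open and shut, and the axes are right-handed (so a half turn about y gives the same grasp; the last joint's range is limited). The gripper opens to 85 mm and grips with 20 to 120 N. Pads are 22 mm wide; open, the fingers measure 114 mm over their backs; the gripper's body (76 mm by 85 mm) begins 54 mm behind the grasp point. The pads swing forward as they close: fully open they stand 13 mm farther back than shut.
Start: joints at [-0.099, 0.398, 0.045, 1.537, -0.019, 1.207, -0.051], TCP at [0.65, 0, 0.231] pointing down, gripper open.
Joint ranges: [-2.82, 2.82], [-0.49, 2.23], [-1.37, 1.46], [0, 2.46], [-1.36, 4.5], [0.23, 2], [-2.94, 2.94]. Speed limits (rad/s): [2.57, 2.57, 3.14, 3.14, 3.14, 3.14, 3.14].

### API

Orientations are given as a rotation vector (axis times angle).
In Python, from cell import bot gives the robot as it stands.
- The arm moves only by the tool carry_out, never from a script. Its argument "series" is one flat list of numbers, 6 for each row, row after row: the shift along the tool's x, y, z in units of 40 mm (1.0 is 40 mm), then the turn, a rotation vector about the tool's x, y, z in units of 0.12 rad (1.0 is 0.12 rad). A call has 1 to 8 rows; each row shifts and turns the commanded pose from where the row before left it, along the tool's axes as they then stand; what a row does not reach is not made up. A row lasts 1/12 s, in which the tool goes at most 41.7 mm and 7.16 degrees, less where a joint would pass 70% of its speed; a pose out of reach is approached as far as the arm can. A call with a number of a shift or a turn outside -1 to 1 is refused whole. A call with a gripper value outside its range is refused whole. "gripper" is the opening, from -1 (shut) to 1 (fully open), set as the call begins (left out, the last holds). The fingers move at their own pace and stop on an object; "force" is the grip in N (left out, the last holds). Time passes only in rows, so rows that do not move let the fingers close. It gives the time, the measured TCP pose, the force and the opening at its end, in the units of the state.
- bot.observe(): the state, without advancing time (a new reading comes with each control period).
- bot.capture(name): name is "scene" or "side" or "wrist"; returns (picture, depth): 480x640x3 uint8, red, green, blue; 480x640 float32, m along the optical axis (not along the pixel's ray), 0 where there is no reading.
- bot.get_calibration(name): a dict with "intrinsics" (3x3 intrinsics, pixels), "R" (3x3) and "t" (3): a world point X has camera coordinates R X + t; the wrist camera has in their place "mount" (4x4, takes a point from camera to tool coordinates, whose origin is the TCP and whose axes are the tool frame's). Camera axes: x right, y down, z forward; pixel columns grow to the right and rows downward; lengths in m; the calibration is good to about 2 mm. A picture is of the moment at which its call begins: read the wrist's pose just before it. get_calibration takes no time and is no camera call.
- bot.sign_off(): hands the job in, once; it reports no verdict.
The state is a dict: "clock": time; "qpos": joint angles; "dq": joint speeds; "effort": joint torques, N m; "eef_pos": TCP position; "tcp_rot": TCP orientation; "contact_force": force on the tool from outside, world axes, zero at the start; "torque": the same for the moment, N m; "finger_gap": finger opening in m.
Only numpy, scipy, OpenCV 4.12 (cv2) and the standard library are available. Lean on these libraries where they do the work, as an engineer would, in place of code of your own. Each camera call takes 0.05 s, during which the arm holds its last target. There are 200 camera calls.

## Working session

There is one attempt and no reset: what is moved stays moved. The work goes in short steps, Python scripts to look and compute and a tool call to move; the robot and the scene stay as the last step left them, time stands still between calls to the robot, and variables do not carry over. Pictures are saved under pics/ and viewed, about 8 in all and at most 12, crops included, and the job is handed in when it is done.

Besides the shell and the picture viewer there is one more tool, called after "Call:" by a JSON object that holds its "method" and its "body". carry_out: Moves the arm, as the interface text tells. Its arguments: {"type":"object","properties":{"series":{"type":"array"},"gripper":{"type":"number"},"force":{"type":"number"}},"required":["series"]}

```bash
ls; mkdir -p pics; python3 - <<'E'
from cell import bot
import cv2, numpy as np
print(bot.observe())
for n in ["scene","side"]:
    c=bot.get_calibration(n); print(n,{k:np.round(v,4).tolist() for k,v in c.items()})
    p,d=bot.capture(n); np.savez(f"pics/{n}0.npz",p=p,d=d); cv2.imwrite(f"pics/{n}0.png",p[:,:,::-1])
print(bot.get_calibration("wrist"))
E
```

```text
pics
{'clock': 0.0, 'qpos': array([-0.09900081,  0.39923359,  0.04503402,  1.53785246, -0.01871983,
        1.2069098 , -0.05067528]), 'dq': array([-1.27078242e-04, -8.71230948e-04,  1.85714941e-03, -1.07577472e-04,
       -7.65369559e-05, -1.35923727e-03,  2.39340655e-04]), 'effort': array([-9.65094187e-04, -4.75129580e+01,  1.36406265e+00, -2.54227209e+01,
        1.14684159e-02,  9.53188282e-03,  3.56541250e-05]), 'eef_pos': array([6.49374129e-01, 2.88939100e-05, 2.30248839e-01]), 'tcp_rot': array([-1.21080619,  1.21050275, -1.20825582]), 'contact_force': array([ 0.06397171, -0.46346918,  0.36845006]), 'torque': array([-0.03716699, -0.00120114,  0.01329262]), 'finger_gap': 0.08527429663050566}
scene {'intrinsics': [[555.4833, 0.0, 321.2472], [0.0, 555.4833, 226.3908], [0.0, 0.0, 1.0]], 'R': [[0.6783, 0.7346, 0.0147], [0.5452, -0.4898, -0.6804], [-0.4926, 0.4695, -0.7327]], 't': [-0.4104, -0.2473, 1.3096]}
side {'intrinsics': [[546.7477, 0.0, 318.5747], [0.0, 546.7477, 243.227], [0.0, 0.0, 1.0]], 'R': [[0.8175, -0.5759, 0.0108], [-0.2829, -0.4177, -0.8634], [0.5018, 0.7028, -0.5044]], 't': [-0.497, 0.2394, 0.4586]}
{'intrinsics': array([[397.63253055,   0.        , 323.38136787],
       [  0.        , 397.63253055, 237.42355532],
       [  0.        ,   0.        ,   1.        ]]), 'mount': array([[-4.12052615e-04,  9.60770709e-01,  2.77343604e-01,
        -7.04233703e-02],
       [ 7.13414942e-04, -2.77343275e-01,  9.60770628e-01,
        -1.42869355e-01],
       [ 9.99999661e-01,  5.93749121e-04, -5.71148158e-04,
        -5.92021993e-04],
       [ 0.00000000e+00,  0.00000000e+00,  0.00000000e+00,
         1.00000000e+00]])}
```

View pics/scene0.png

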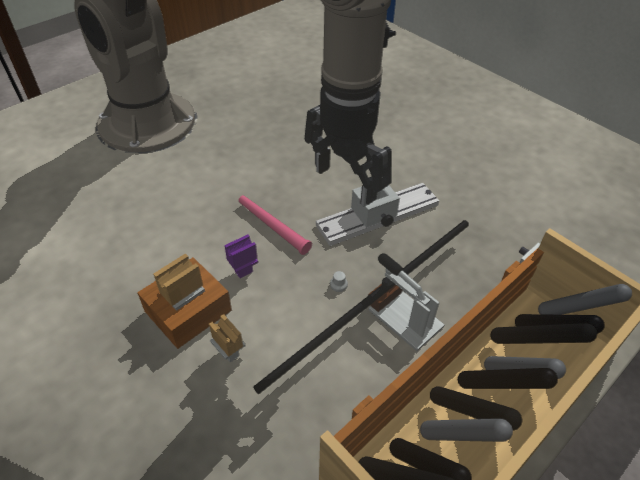

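View pics/side0.png

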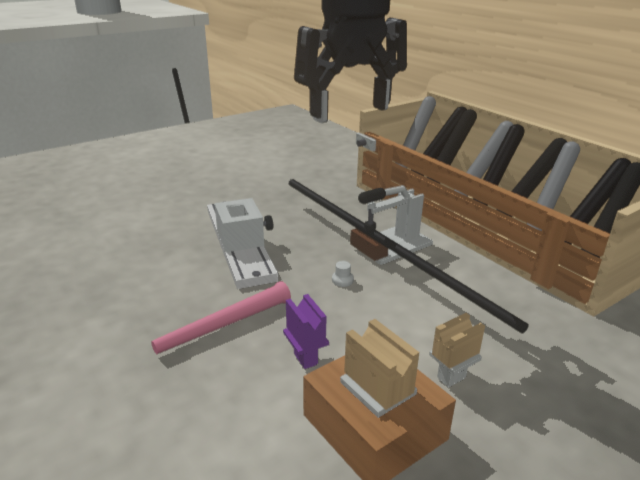

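The scene has three candidates: the purple rest at scene (241,255), a small wooden rest at (228,335), and the large wooden rest in the storage block at (178,283). I'm choosing the third, and the close crop will check it. The socket block is at scene (375,205) / side (238,215). The pink grip is at scene (275,225) and the butt cap at (339,281).

```bash
cat > h.py <<'E'
import numpy as np, cv2
from scipy.spatial.transform import Rotation as Ro
from cell import bot
def cloud(d,cal,pose=None):
    K=cal["intrinsics"]; v,u=np.mgrid[0:480,0:640]
    P=np.stack([(u-K[0,2])/K[0,0]*d,(v-K[1,2])/K[1,1]*d,d],-1)
    if pose is None: W=(P-cal["t"])@cal["R"]
    else:
        M=cal["mount"]; W=(P@M[:3,:3].T+M[:3,3])@Ro.from_rotvec(pose[1]).as_matrix().T+pose[0]
    W[d<=0]=np.nan; return W
def rect(W,m,name):
    n,l,s,c=cv2.connectedComponentsWithStats(m.astype(np.uint8))
    for i in np.argsort(-s[1:,4])[:3]+1:
        if s[i,4]<40: continue
        p=W[l==i]; r=cv2.minAreaRect((p[:,:2]*1000).astype(np.float32))
        print(name,"px",c[i].round(),"n",s[i,4],"rect",np.round(r[0],1),np.round(r[1],1),round(r[2],1),"zmed",np.nanmedian(p[:,2]).round(4))
E
python3 - <<'E'
from h import *
for n in ["scene","side"]:
    z=np.load(f"pics/{n}0.npz"); W=cloud(z["d"],bot.get_calibration(n)); Z=W[...,2]; p=z["p"]
    h=cv2.cvtColor(p,cv2.COLOR_RGB2HSV)
    near=np.zeros((480,640),bool)
    near[:, :]=1
    def box(x0,y0,x1,y1):
        b=np.zeros((480,640),bool); b[y0:y1,x0:x1]=1; return b
    S=box(130,240,235,345) if n=="scene" else box(295,310,460,475)
    K=box(310,170,445,245) if n=="scene" else box(200,190,280,290)
    rect(W,S&(abs(Z-.055)<.004),n+" block top")
    rect(W,S&(abs(Z-.1085)<.007),n+" head top")
    rect(W,S&(Z>.07),n+" head all")
    rect(W,K&(abs(Z-.065)<.004),n+" socket top")
    rect(W,K&(abs(Z-.015)<.004),n+" rail top")
    pk=(h[...,1]>80)&((h[...,0]>165)|(h[...,0]<2)); rect(W,pk,n+" pink")
    C=box(325,265,352,297) if n=="scene" else box(328,258,360,290)
    rect(W,C&(Z>.01),n+" cap")
E
```

```text
scene block top px [184. 300.] n 2031 rect [ 514.5 -226.4] [104.  111.2] 0.6 zmed 0.0549
scene head top px [176. 272.] n 744 rect [ 514.6 -227.5] [39.8 60.4] 0.7 zmed 0.1106
scene head all px [178. 278.] n 1429 rect [ 514.6 -227.2] [39.9 61.5] 0.4 zmed 0.1023
scene head all px [219. 333.] n 143 rect [ 630.1 -233.5] [ 8.5 45.9] 88.5 zmed 0.0751
scene head all px [228. 323.] n 114 rect [ 625.7 -214.4] [37.5 10.7] 1.6 zmed 0.075
scene socket top px [384. 199.] n 307 rect [585.3 166.5] [71.3 40.2] 76.4 zmed 0.0647
scene socket top px [358. 192.] n 76 rect [547.6 144.4] [15.4 38.2] 43.7 zmed 0.0647
scene rail top px [342. 225.] n 1032 rect [556.2 113.2] [112.7  65.2] 75.3 zmed 0.015
scene rail top px [415. 199.] n 855 rect [595.4 248.1] [111.2  62.8] 73.9 zmed 0.0148
scene pink px [277. 226.] n 917 rect [462.4   3.6] [186.8  20.6] 3.6 zmed 0.0227
scene cap px [339. 279.] n 194 rect [648.4   1.2] [26.6 23.8] 45.5 zmed 0.0253
side block top px [378. 407.] n 5404 rect [ 517.  -227.5] [102.4 112. ] 1.0 zmed 0.0558
side block top px [310. 335.] n 178 rect [ 506.4 -124.2] [18.3 34.3] 44.9 zmed 0.055
side block top px [445. 351.] n 165 rect [ 610.6 -225.9] [12.2 30. ] 20.7 zmed 0.0551
side head top px [392. 344.] n 1143 rect [ 527.2 -227.5] [15.7 62. ] 1.4 zmed 0.1091
side head top px [371. 354.] n 950 rect [ 502.1 -228.8] [12.3 61.2] 4.2 zmed 0.1122
side head all px [381. 362.] n 4191 rect [ 515.9 -228.1] [38.3 62.6] 1.5 zmed 0.1015
side head all px [448. 326.] n 267 rect [ 626.4 -215.3] [10.4 36.5] 89.9 zmed 0.0755
side head all px [318. 316.] n 157 rect [ 521.9 -118.1] [28.8  9.7] 83.3 zmed 0.074
side socket top px [238. 212.] n 789 rect [575.2 168.5] [74.3 60.3] 74.2 zmed 0.0653
side rail top px [247. 259.] n 1533 rect [578.2 180.1] [253.4  60.2] 74.1 zmed 0.0156
side pink px [224. 317.] n 2240 rect [464.    1.7] [185.5  19.3] 2.5 zmed 0.0225
side cap px [343. 271.] n 310 rect [648.7  -1.5] [25.3 26. ] 13.4 zmed 0.0214
```

```bash
cat >> h.py <<'E'
def go(target,yaw_z):
    """target TCP world, desired angle of tool z in the xy plane (mod pi); prints tool-frame shift units and turn about tool y"""
    o=bot.observe(); R=Ro.from_rotvec(o["tcp_rot"]).as_matrix()
    print("clock",round(o["clock"],2),"pos",o["eef_pos"].round(4),"gap",round(o["finger_gap"],4),"F",o["contact_force"].round(1),"T",o["torque"].round(2),"q",o["qpos"].round(2))
    print("x",R[:,0].round(3),"y",R[:,1].round(3),"z",R[:,2].round(3))
    dz=(yaw_z-np.arctan2(R[1,2],R[0,2])+np.pi/2)%np.pi-np.pi/2
    print("shift units",((R.T@(np.array(target)-o["eef_pos"]))/.04).round(3),"turn tool-y units",round(-dz/.12,3), "tilt fix units x,z",(np.cross(R[:,1],[0,0,-1])@R/.12).round(3))
E
python3 - <<'E'
from h import *
go([.5155,-.227,.20],0.017)
z=np.load("pics/side0.npz")["p"]; cv2.imwrite("pics/crop_rest.png",cv2.resize(z[280:480,270:510,::-1],None,fx=2.5,fy=2.5))
E
```

```text
clock 0.1 pos [0.6494 0.     0.2304] gap 0.0854 F [-0.3  0.2 -0.4] T [0.02 0.01 0.01] q [-0.1   0.4   0.05  1.54 -0.02  1.21 -0.05]
x [ 0. -1.  0.] y [-0.002 -0.    -1.   ] z [ 1.     0.    -0.002]
shift units [ 5.675  0.766 -3.348] turn tool-y units -0.141 tilt fix units x,z [0.014 0.    0.001]
```

View pics/crop_rest.png

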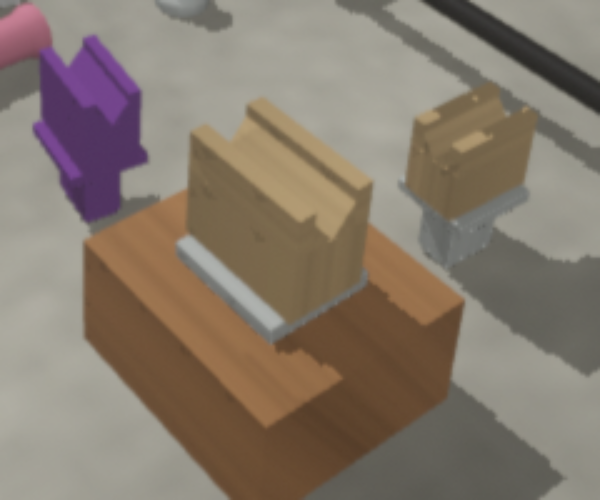

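The crop shows the large wooden rest (crop 275,215) seated in the block. The purple one is at (90,130) and the small wooden one at (470,170). So the choice stands, and the groove runs along world y. I'll approach it now.

Call:
{"method": "carry_out", "body": {"series": [0.81, 0.1, -0.48, 0, -0.02, 0, 0.81, 0.1, -0.48, 0, -0.02, 0, 0.81, 0.1, -0.48, 0, -0.02, 0, 0.81, 0.1, -0.48, 0, -0.02, 0, 0.81, 0.1, -0.48, 0, -0.02, 0, 0.81, 0.1, -0.48, 0, -0.02, 0, 0.81, 0.1, -0.48, 0, -0.02, 0, 0, 0, 0, 0, 0, 0], "gripper": 1, "force": 60}}

```text
clock: 0.77
eef_pos: [0.5108, -0.2368, 0.2023]
tcp_rot: [-1.218, 1.208, -1.207]
contact_force: [-0.9, -0.3, -0.2]
finger_gap: 0.0853
```

```bash
python3 - <<'E'
from h import *
o=bot.observe(); p,d=bot.capture("wrist"); cv2.imwrite("pics/w1.png",p[:,:,::-1])
W=cloud(d,bot.get_calibration("wrist"),(o["eef_pos"],o["tcp_rot"])); Z=W[...,2]
B=(abs(W[...,0]-.515)<.06)&(abs(W[...,1]+.227)<.07)
rect(W,B&(abs(Z-.055)<.004),"block"); rect(W,B&(abs(Z-.1085)<.007),"top"); rect(W,B&(abs(Z-.1)<.016),"head")
go([.5155,-.227,.074],0.017)
E
```

```text
block px [330. 192.] n 12914 rect [ 513.8 -226.5] [100.3 110.3] 0.9 zmed 0.0553
top px [349. 222.] n 2100 rect [ 524.4 -226.9] [13.5 60.5] 1.6 zmed 0.1127
top px [310. 223.] n 2059 rect [ 502.1 -227.3] [13.5 60.2] 1.6 zmed 0.1127
head px [330. 220.] n 5871 rect [ 513.3 -227.1] [36.  60.5] 1.4 zmed 0.1065
clock 0.82 pos [ 0.5136 -0.2328  0.2027] gap 0.0857 F [-0.1  0.7 -0. ] T [ 0.05 -0.03  0.01] q [ 0.22  0.27  0.15  1.78 -0.04  1.09  0.4 ]
x [ 0.008 -1.     0.002] y [-0.003 -0.002 -1.   ] z [ 1.     0.008 -0.003]
shift units [-0.149  3.216  0.056] turn tool-y units -0.079 tilt fix units x,z [0.022 0.    0.013]
```

Call:
{"method": "carry_out", "body": {"series": [0, 0.6, -0.04, 0, -0.13, 0, 0, 0.6, 0, 0, 0, 0, 0, 0.6, 0, 0, 0, 0, 0, 0.6, 0, 0, 0, 0, 0, 0.4, 0, 0, 0, 0, 0, 0.4, 0, 0, 0, 0, 0, 0, 0, 0, 0, 0, 0, 0, 0, 0, 0, 0]}}

```text
clock: 1.48
eef_pos: [0.5156, -0.2265, 0.0746]
tcp_rot: [-1.225, 1.186, -1.182]
contact_force: [0.7, 0.5, 0.5]
finger_gap: 0.0851
```

```bash
python3 - <<'E'
from h import *
go([.5133,-.227,.074],0.024)
E
```

```text
clock 1.48 pos [ 0.5156 -0.2265  0.0746] gap 0.0851 F [0.7 0.5 0.5] T [-0.01 -0.   -0.02] q [ 0.24  0.42  0.13  1.9  -0.07  0.83  0.43]
x [ 0.034 -0.999 -0.001] y [-0.002  0.001 -1.   ] z [ 0.999  0.034 -0.002]
shift units [ 0.011  0.015 -0.058] turn tool-y units 0.083 tilt fix units x,z [ 0.014  0.    -0.01 ]
```

Call:
{"method": "carry_out", "body": {"series": [0, 0, -0.05, 0, 0.08, 0, 0, 0, 0, 0, 0, 0, 0, 0, 0, 0, 0, 0, 0, 0, 0, 0, 0, 0, 0, 0, 0, 0, 0, 0, 0, 0, 0, 0, 0, 0, 0, 0, 0, 0, 0, 0, 0, 0, 0, 0, 0, 0], "gripper": -1, "force": 60}}

```text
clock: 2.15
eef_pos: [0.5143, -0.2281, 0.0764]
tcp_rot: [-1.219, 1.191, -1.193]
contact_force: [-1.6, 0.7, 5.5]
finger_gap: 0.0354
```

Call:
{"method": "carry_out", "body": {"series": [0, 0, 0, 0, 0, 0, 0, 0, 0, 0, 0, 0, 0, 0, 0, 0, 0, 0, 0, 0, 0, 0, 0, 0]}}

```text
clock: 2.48
eef_pos: [0.5143, -0.2281, 0.0764]
tcp_rot: [-1.219, 1.191, -1.193]
contact_force: [-1.9, 0.9, 6.1]
finger_gap: 0.0356
```

Call:
{"method": "carry_out", "body": {"series": [0, -0.2, 0, 0, 0, 0, 0, -0.4, 0, 0, 0, 0, 0, -0.5, 0, 0, 0, 0, 0, -0.5, 0, 0, 0, 0, 0, -0.5, 0, 0, 0, 0, 0, -0.4, 0, 0, 0, 0, 0, 0, 0, 0, 0, 0, 0, 0, 0, 0, 0, 0]}}

```text
clock: 3.15
eef_pos: [0.5136, -0.2278, 0.1754]
tcp_rot: [-1.22, 1.192, -1.193]
contact_force: [0.0, 0.3, -4.1]
finger_gap: 0.0353
```

```bash
python3 - <<'E'
from h import *
for n in ["wrist","side"]:
    o=bot.observe(); p,d=bot.capture(n); cv2.imwrite(f"pics/lift_{n}.png",p[:,:,::-1])
    W=cloud(d,bot.get_calibration(n),(o["eef_pos"],o["tcp_rot"]) if n=="wrist" else None); Z=W[...,2]
    h=cv2.cvtColor(p,cv2.COLOR_RGB2HSV)
    B=(abs(W[...,0]-.514)<.06)&(abs(W[...,1]+.228)<.06)&(Z>.13)&(h[...,0]<30)&(h[...,1]>70)&(h[...,2]>60)
    rect(W,B&(Z>.13),n+" head"); rect(W,B&(Z>.195),n+" ridge")
    q=W[B]
    if len(q): print("z range",np.nanpercentile(q[:,2],[1,50,99]).round(4))
go([.5748,.1685,.19],-0.276)
E
```

```text
wrist head px [324. 321.] n 21816 rect [ 515.4 -226.8] [44.9 61.1] 1.3 zmed 0.2038
wrist ridge px [324. 332.] n 18475 rect [ 512.2 -226.9] [38.5 60.9] 1.6 zmed 0.2057
z range [0.166  0.2038 0.2133]
side head px [397. 282.] n 3717 rect [ 508.5 -231.9] [59.  68.5] 60.4 zmed 0.1951
side ridge px [401. 265.] n 1853 rect [ 520.7 -241.8] [57.7 39.3] 44.3 zmed 0.2055
z range [0.1633 0.1957 0.3437]
clock 3.25 pos [ 0.5124 -0.2272  0.1736] gap 0.0352 F [-0.9 -0.8 -3.7] T [-0.01  0.11 -0.01] q [ 0.22  0.3   0.14  1.82 -0.05  1.03  0.41]
x [ 0.023 -1.    -0.001] y [-0.003  0.001 -1.   ] z [ 1.     0.023 -0.003]
shift units [-9.855 -0.403  1.787] turn tool-y units 2.492 tilt fix units x,z [ 0.026  0.    -0.01 ]
```

View pics/lift_side.png

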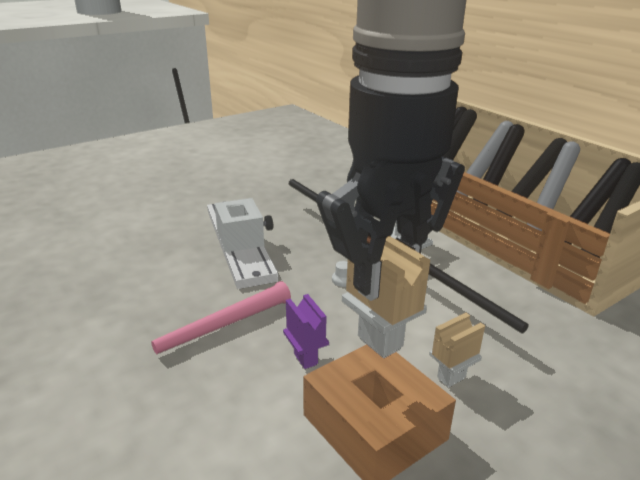

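The side view shows the rest held upright and clear of the block, with its shank visible at (383,330). The socket is unobstructed at (238,212). Next I'll move toward the socket, then re-measure with a clear view.

```bash
python3 - <<'E'
from h import *
for n in ["scene","side"]:
    p,d=bot.capture(n); W=cloud(d,bot.get_calibration(n)); Z=W[...,2]
    B=(np.hypot(W[...,0]-.575,W[...,1]-.1685)<.055)
    rect(W,B&(abs(Z-.065)<.004),n+" socket")
    h=np.hypot(W[...,0]-.575,W[...,1]-.1685)<.14
    rect(W,h&(abs(Z-.015)<.004),n+" rail")
    T=B&(abs(Z-.065)<.004)&(p.astype(int).max(2)>0)
    # hole: fill of outer contour minus mask -> hole centroid pixels onto z=.065
    m=T.astype(np.uint8); cs,hi=cv2.findContours(m,cv2.RETR_CCOMP,cv2.CHAIN_APPROX_NONE)
    c=bot.get_calibration(n); K=c["intrinsics"]
    for q,hh in zip(cs,hi[0]):
        if hh[3]>=0 and len(q)>12:
            uv=q[:,0].astype(float); r=np.c_[(uv[:,0]-K[0,2])/K[0,0],(uv[:,1]-K[1,2])/K[1,1],np.ones(len(uv))]@c["R"]
            o=-c["R"].T@c["t"]; X=o+r*((.065-o[2])/r[:,2])[:,None]
            rr=cv2.minAreaRect((X[:,:2]*1000).astype(np.float32)); print(n,"hole",np.round(rr[0],1),np.round(rr[1],1),rr[2])
E
```

```text
scene socket px [375. 194.] n 685 rect [572.9 169.7] [72.9 63.3] 73.7 zmed 0.0646
scene rail px [342. 225.] n 1029 rect [557.4 114.8] [114.1  63.5] 74.2 zmed 0.0149
scene rail px [415. 199.] n 848 rect [595.3 249.5] [108.6  64.2] 73.2 zmed 0.015
scene hole [574.3 168.6] [40.7 32.4] 76.3359603881836
side socket px [238. 212.] n 801 rect [575.1 168.5] [75.3 60.1] 74.5 zmed 0.0653
side rail px [250. 263.] n 1413 rect [565.5 134.3] [159.7  60.3] 74.1 zmed 0.0156
side rail px [212. 213.] n 119 rect [572.6 264.5] [92.3 12.5] 66.7 zmed 0.0154
side hole [574.  167.1] [40.  27.6] 73.54872131347656
```

Call:
{"method": "carry_out", "body": {"series": [-0.82, 0, 0.15, 0, 0, 0, -0.82, 0, 0.15, 0, 0, 0, -0.82, 0, 0.15, 0, 0, 0, -0.82, 0, 0.15, 0, 0, 0, -0.82, 0, 0.15, 0, 0, 0, -0.82, 0, 0.15, 0, 0, 0, -0.82, 0, 0.15, 0, 0, 0, -0.82, 0, 0.15, 0, 0, 0]}}

```text
clock: 4.02
eef_pos: [0.555, 0.0371, 0.1742]
tcp_rot: [-1.221, 1.194, -1.192]
contact_force: [1.5, -0.1, -3.2]
finger_gap: 0.0352
```

Call:
{"method": "carry_out", "body": {"series": [-0.82, 0, 0.15, 0, 0, 0, -0.82, 0, 0.15, 0, 0, 0, -0.82, 0, 0.15, 0, 0, 0, -0.82, 0, 0.15, 0, 0, 0, 0, 0, 0, 0, 0.8, 0, 0, 0, 0, 0, 0.8, 0, 0, 0, 0, 0, 0.8, 0, 0, 0, 0, 0, 0, 0]}}

```text
clock: 4.68
eef_pos: [0.5759, 0.1672, 0.1738]
tcp_rot: [-1.074, 1.404, -1.403]
contact_force: [-0.4, -0.6, -3.5]
finger_gap: 0.0357
```

Call:
{"method": "carry_out", "body": {"series": [0, 0, 0, 0, 0, 0, 0, 0, 0, 0, 0, 0, 0, 0, 0, 0, 0, 0]}}

```text
clock: 4.93
eef_pos: [0.5765, 0.1671, 0.175]
tcp_rot: [-1.073, 1.401, -1.401]
contact_force: [0.4, -0.2, -2.8]
finger_gap: 0.0353
```

```bash
python3 - <<'E'
from h import *
go([.5748,.1685,.14],-0.276)
o=bot.observe(); p,d=bot.capture("wrist"); cv2.imwrite("pics/w2.png",p[:,:,::-1])
W=cloud(d,bot.get_calibration("wrist"),(o["eef_pos"],o["tcp_rot"])); Z=W[...,2]
B=np.hypot(W[...,0]-.575,W[...,1]-.1685)<.16
h=cv2.cvtColor(p,cv2.COLOR_RGB2HSV)
rect(W,B&(abs(Z-.065)<.003),"wrist socket"); rect(W,B&(abs(Z-.015)<.003),"wrist rail")
rect(W,B&(Z>.19)&(Z<.23)&(h[...,0]<30)&(h[...,1]>70),"wrist head")
for n in ["scene","side"]:
    p,d=bot.capture(n); cv2.imwrite(f"pics/pre_{n}.png",p[:,:,::-1])
E
```

```text
clock 4.93 pos [0.5765 0.1671 0.175 ] gap 0.0353 F [ 0.4 -0.2 -2.8] T [0.05 0.   0.  ] q [-0.36  0.36  0.    1.72 -0.    1.06 -0.62]
x [-0.261 -0.965  0.   ] y [-0.001 -0.    -1.   ] z [ 0.965 -0.261 -0.   ]
shift units [-0.023  0.874 -0.05 ] turn tool-y units 0.099 tilt fix units x,z [0.004 0.    0.002]
wrist socket px [317. 197.] n 3577 rect [577.3 189. ] [32.1 60.3] 74.4 zmed 0.0652
wrist rail px [319.  93.] n 12397 rect [595.6 253.1] [102.   60.1] 74.1 zmed 0.0154
wrist rail px [318. 213.] n 759 rect [572.  170.9] [18.4 25.6] 75.2 zmed 0.0153
wrist head px [323. 330.] n 20424 rect [577.  167.6] [61.  40.2] 74.9 zmed 0.2046
```

```bash
python3 - <<'E'
from h import *
o=bot.observe(); p,d=bot.capture("wrist"); c=bot.get_calibration("wrist")
I=cloud(d,c,(np.zeros(3),np.zeros(3)))  # tool frame
R=Ro.from_rotvec(o["tcp_rot"]).as_matrix(); Z=(I@R.T+o["eef_pos"])[...,2]
h=cv2.cvtColor(p,cv2.COLOR_RGB2HSV)
wood=(h[...,0]<30)&(h[...,1]>70)
def lat(m,nm):
    mids=[];ws=[];sl=[]
    for r in range(480):
        u=np.where(m[r])[0]
        if len(u)>8: a,b=I[r,u[0],2],I[r,u[-1],2]; mids.append((a+b)/2); ws.append(b-a)
    if mids: print(nm,len(mids),"mid z mm",np.round(np.median(mids)*1e3,2),"width",np.round(np.median(ws)*1e3,1))
B=np.hypot(I[...,0],I[...,2])<.16
lat(B&(abs(Z-.065)<.003),"socket"); lat(B&(abs(Z-.015)<.003)&(np.arange(480)[:,None]<150),"rail")
lat(wood&(Z>.2085)&(Z<.218),"ridge"); lat(wood&(Z>.1)&(Z<.218),"head")
q=I[B&(abs(Z-.065)<.003)]; print("socket x range mm",np.percentile(q[:,0],[0.5,99.5])*1e3)
q=I[wood&(Z>.2085)&(Z<.218)]; print("ridge x range mm",np.percentile(q[:,0],[0.5,99.5])*1e3)
cv2.imwrite("pics/w3.png",p[:,:,::-1])
E
```

```text
socket 49 mid z mm -4.91 width 59.4
rail 131 mid z mm -3.97 width 59.2
ridge 158 mid z mm -0.6 width 35.6
head 198 mid z mm -0.59 width 35.7
socket x range mm [-37.23167926  -6.16672524]
ridge x range mm [-30.78961496  21.393726  ]
```

View pics/w3.png

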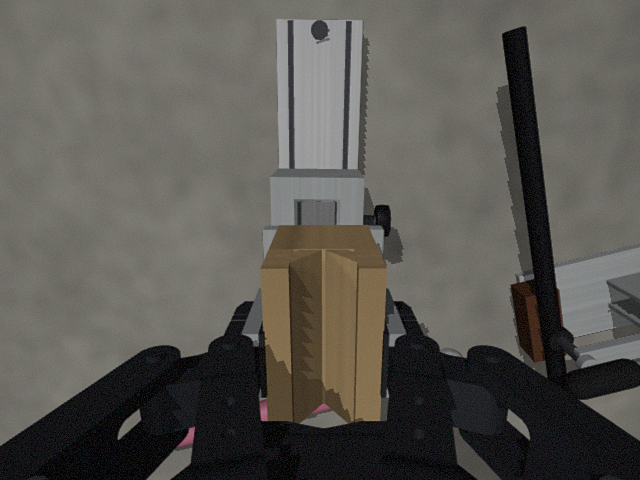

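View pics/pre_side.png

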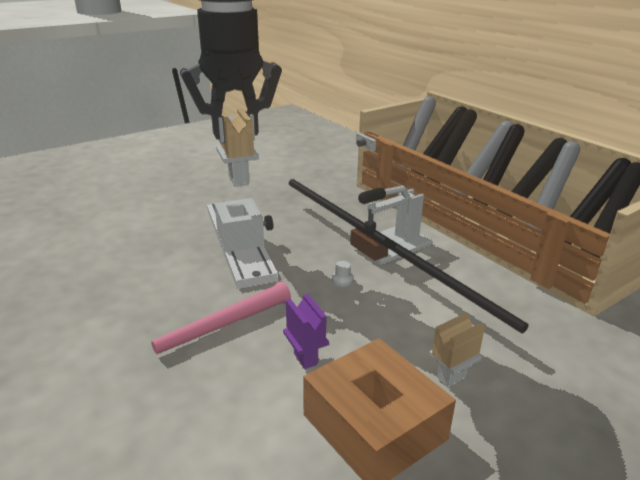

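The wrist view shows the head centre at u≈323 and the socket centre at u≈317, with its hole at (317,213). After accounting for camera bias, the socket is about 4.3 mm off along tool −z and about 1 mm along −x. I'll correct that and lower the rest to just above the mouth.

Call:
{"method": "carry_out", "body": {"series": [-0.03, 0, -0.1, 0, 0.1, 0, 0, 0.2, 0, 0, 0, 0, 0, 0.3, 0, 0, 0, 0, 0, 0.3, 0, 0, 0, 0, 0, 0.15, 0, 0, 0, 0, 0, 0, 0, 0, 0, 0, 0, 0, 0, 0, 0, 0, 0, 0, 0, 0, 0, 0]}}

```text
clock: 5.8
eef_pos: [0.5735, 0.1696, 0.1375]
tcp_rot: [-1.064, 1.41, -1.411]
contact_force: [-0.8, 0.0, -3.6]
finger_gap: 0.0355
```

```bash
cat > m.py <<'E'
from h import *
o=bot.observe(); p,d=bot.capture("wrist"); c=bot.get_calibration("wrist")
I=cloud(d,c,(np.zeros(3),np.zeros(3)))
R=Ro.from_rotvec(o["tcp_rot"]).as_matrix(); Z=(I@R.T+o["eef_pos"])[...,2]
h=cv2.cvtColor(p,cv2.COLOR_RGB2HSV); wood=(h[...,0]<30)&(h[...,1]>70); zt=o["eef_pos"][2]
def lat(m,nm):
    M=[]
    for r in range(480):
        u=np.where(m[r])[0]
        if len(u)>8: a,b=I[r,u[0]],I[r,u[-1]]; M.append([(a[2]+b[2])/2,b[2]-a[2],(a[0]+b[0])/2])
    M=np.array(M)
    if len(M)>5: 
        k=abs(M[:,1]-np.median(M[:,1]))<.003; M=M[k]; f=np.polyfit(M[:,2],M[:,0],1)
        print(nm,len(M),"mid z mm",np.round(np.median(M[:,0])*1e3,2),"width",np.round(np.median(M[:,1])*1e3,1),"at x",np.round(np.median(M[:,2])*1e3),"slope",f[0].round(4))
B=np.hypot(I[...,0],I[...,2])<.16
lat(B&(abs(Z-.065)<.003),"socket"); lat(B&(abs(Z-.015)<.003)&(I[...,0]<-.04),"rail")
lat(wood&(Z>zt)&(Z<zt+.045),"head")
q=I[B&(abs(Z-.065)<.003)]; print("socket x min mm",np.percentile(q[:,0],.5)*1e3)
q=I[wood&(Z>zt+.0335)&(Z<zt+.045)]; print("ridge x min mm, z",np.percentile(q[:,0],.5)*1e3, )
print("head top z",np.nanpercentile(Z[wood&(Z>zt)&(Z<zt+.045)],98))
go([.572,.1695,.14],-0.276)
cv2.imwrite("pics/wm.png",p[:,:,::-1])
E
python3 m.py
```

```text
socket 38 mid z mm -1.52 width 59.4 at x -26.0 slope 0.0038
rail 164 mid z mm -1.63 width 59.2 at x -91.0 slope 0.0004
head 159 mid z mm -0.62 width 35.6 at x -11.0 slope 0.0013
socket x min mm -35.634958450283506
ridge x min mm, z -30.8149863536041
head top z 0.17524562115914738
clock 5.85 pos [0.5737 0.1697 0.1378] gap 0.0355 F [ 0.4  0.5 -3.4] T [-0.01 -0.02 -0.04] q [-0.36  0.39  0.    1.77 -0.    0.98 -0.64]
x [-0.274 -0.962 -0.001] y [ 0.001  0.    -1.   ] z [ 0.962 -0.274  0.001]
shift units [ 0.016 -0.055 -0.039] turn tool-y units -0.01 tilt fix units x,z [-0.009  0.    -0.006]
```

Call:
{"method": "carry_out", "body": {"series": [0, 0, -0.02, 0, 0, 0, 0, 0.1, 0, 0, 0, 0, 0, 0.1, 0, 0, 0, 0, 0, 0.1, 0, 0, 0, 0, 0, 0.1, 0, 0, 0, 0, 0, 0, 0, 0, 0, 0]}}

```text
clock: 6.35
eef_pos: [0.5719, 0.1695, 0.1201]
tcp_rot: [-1.067, 1.411, -1.41]
contact_force: [-0.1, 1.1, -4.1]
finger_gap: 0.0355
```

Call:
{"method": "carry_out", "body": {"series": [0, 0.1, 0, 0, 0, 0, 0, 0.1, 0, 0, 0, 0, 0, 0.1, 0, 0, 0, 0, 0, 0.1, 0, 0, 0, 0, 0, 0, 0, 0, 0, 0]}}

```text
clock: 6.77
eef_pos: [0.5719, 0.1695, 0.1043]
tcp_rot: [-1.066, 1.411, -1.41]
contact_force: [-0.3, -0.4, -4.6]
finger_gap: 0.0354
```

```bash
python3 m.py
```

```text
socket 29 mid z mm 0.09 width 59.5 at x -30.0 slope -0.0024
rail 177 mid z mm 0.11 width 59.2 at x -88.0 slope 0.0
head 159 mid z mm -0.62 width 35.6 at x -11.0 slope 0.0011
socket x min mm -36.20230219902549
ridge x min mm, z -30.767671107315987
head top z 0.14206064849836772
clock 6.82 pos [0.572  0.1696 0.1047] gap 0.0354 F [ 0.3 -0.1 -3.4] T [-0.04  0.01  0.02] q [-0.36  0.43  0.    1.8  -0.    0.92 -0.64]
x [-0.274 -0.962  0.001] y [-0.001 -0.    -1.   ] z [ 0.962 -0.274 -0.001]
shift units [ 0.003 -0.882 -0.001] turn tool-y units -0.009 tilt fix units x,z [0.006 0.    0.005]
```

Call:
{"method": "carry_out", "body": {"series": [0, 0.1, 0, 0, 0, 0, 0, 0.1, 0, 0, 0, 0, 0, 0.1, 0, 0, 0, 0, 0, 0.1, 0, 0, 0, 0, 0, 0.05, 0, 0, 0, 0, 0, 0, 0, 0, 0, 0]}}

```text
clock: 7.32
eef_pos: [0.5721, 0.1697, 0.0869]
tcp_rot: [-1.066, 1.411, -1.41]
contact_force: [0.0, -0.4, -3.3]
finger_gap: 0.0354
```

Call:
{"method": "carry_out", "body": {"series": [0, 0.04, 0, 0, 0, 0, 0, 0.03, 0, 0, 0, 0, 0, 0, 0, 0, 0, 0]}}

```text
clock: 7.57
eef_pos: [0.5726, 0.1698, 0.0864]
tcp_rot: [-1.065, 1.41, -1.41]
contact_force: [-3.7, -1.7, 6.5]
finger_gap: 0.0355
```

```bash
python3 m.py
```

```text
socket 81 mid z mm -0.52 width 59.6 at x -18.0 slope 0.0016
rail 182 mid z mm -0.64 width 59.3 at x -86.0 slope -0.0
head 157 mid z mm -0.62 width 35.5 at x -11.0 slope 0.0022
socket x min mm -35.691280723512094
ridge x min mm, z -30.81180204057571
head top z 0.12421105069074016
clock 7.62 pos [0.5726 0.1698 0.0864] gap 0.0351 F [-4.2 -1.7  7.1] T [-0.33  0.82 -0.06] q [-0.36  0.45 -0.    1.81  0.    0.88 -0.64]
x [-0.274 -0.962 -0.   ] y [ 0.  0. -1.] z [ 0.962 -0.274  0.   ]
shift units [ 0.011 -1.34  -0.011] turn tool-y units -0.011 tilt fix units x,z [-0.003  0.    -0.003]
```

Contact builds at an origin height of about 66 mm, which means the flange is seated. I'll release and retreat straight up.

Call:
{"method": "carry_out", "body": {"series": [0, -0.04, 0, 0, 0, 0, 0, 0, 0, 0, 0, 0, 0, 0, 0, 0, 0, 0, 0, 0, 0, 0, 0, 0, 0, 0, 0, 0, 0, 0, 0, 0, 0, 0, 0, 0, 0, 0, 0, 0, 0, 0, 0, 0, 0, 0, 0, 0], "gripper": 1}}

```text
clock: 8.28
eef_pos: [0.5724, 0.1697, 0.086]
tcp_rot: [-1.065, 1.41, -1.41]
contact_force: [-0.4, 0.1, -0.0]
finger_gap: 0.0855
```

Call:
{"method": "carry_out", "body": {"series": [0, -0.3, 0, 0, 0, 0, 0, -0.6, 0, 0, 0, 0, 0, -0.8, 0, 0, 0, 0, 0, -0.8, 0, 0, 0, 0, 0, -0.8, 0, 0, 0, 0, 0, -0.4, 0, 0, 0, 0, 0, 0, 0, 0, 0, 0, 0, 0, 0, 0, 0, 0]}}

```text
clock: 8.95
eef_pos: [0.573, 0.1699, 0.2361]
tcp_rot: [-1.062, 1.409, -1.411]
contact_force: [-0.1, -0.7, -0.4]
finger_gap: 0.0853
```

```bash
python3 - <<'E'
from h import *
print({k:np.round(v,3) for k,v in bot.observe().items() if k in("clock","eef_pos","finger_gap","contact_force")})
for n in ["wrist","side","scene"]:
    o=bot.observe(); p,d=bot.capture(n); cv2.imwrite(f"pics/end_{n}.png",p[:,:,::-1])
    W=cloud(d,bot.get_calibration(n),(o["eef_pos"],o["tcp_rot"]) if n=="wrist" else None); Z=W[...,2]
    h=cv2.cvtColor(p,cv2.COLOR_RGB2HSV); wood=(h[...,0]<30)&(h[...,1]>70)
    B=np.hypot(W[...,0]-.573,W[...,1]-.169)<.06
    rect(W,B&wood&(Z>.08)&(Z<.135),n+" head"); rect(W,B&~wood&(abs(Z-.073)<.003),n+" flange"); rect(W,B&wood&(Z>.118)&(Z<.135),n+" ridge")
    rect(W,(np.hypot(W[...,0]-.577,W[...,1]-.18)<.14)&(abs(Z-.015)<.004),n+" rail")
    rect(W,(h[...,1]>80)&((h[...,0]>165)|(h[...,0]<2)),n+" pink")
    rect(W,(np.hypot(W[...,0]-.648,W[...,1])<.03)&(Z>.01),n+" cap")
E
```

```text
{'clock': np.float64(8.95), 'eef_pos': array([0.573, 0.17 , 0.236]), 'contact_force': array([-0.106, -0.669, -0.411]), 'finger_gap': np.float64(0.085)}
wrist head px [322. 224.] n 4892 rect [572.2 170.8] [60.3 35.9] 74.1 zmed 0.116
wrist flange px [352. 212.] n 312 rect [594.6 164.7] [55.6  4.7] 76.9 zmed 0.0731
wrist flange px [293. 212.] n 305 rect [549.5 177.5] [55.6  5.5] 71.4 zmed 0.0731
wrist ridge px [343. 229.] n 1074 rect [585.4 167.1] [60.1  8.5] 74.0 zmed 0.1232
wrist ridge px [302. 229.] n 1073 rect [559.  174.6] [59.9  8.6] 74.4 zmed 0.1233
wrist rail px [322. 101.] n 8455 rect [595.5 252.6] [101.3  60.1] 74.2 zmed 0.0154
wrist rail px [323. 290.] n 2676 rect [549.4  90.9] [61.6 60.1] 73.8 zmed 0.0154
wrist pink px [273. 376.] n 3464 rect [461.9  93.9] [182.4 198.1] 0.7 zmed 0.0237
wrist cap px [434. 336.] n 378 rect [641.9   6.5] [26.6 16.2] 63.4 zmed 0.0221
side head px [237. 190.] n 1099 rect [574.5 168.1] [63.6 36.4] 74.3 zmed 0.1074
side flange px [233. 210.] n 192 rect [574.7 167.8] [61.6 50.1] 73.6 zmed 0.0731
side ridge px [226. 178.] n 125 rect [561.3 172.7] [62
[... 305 characters left out ...]
 6.488e+02 -5.000e-01] [23.8 27.6] 41.7 zmed 0.0215
scene head px [377. 179.] n 1015 rect [572.6 169.2] [60.7 39.8] 74.2 zmed 0.1111
scene flange px [382. 198.] n 120 rect [593.5 164.7] [57.  11.5] 73.5 zmed 0.0725
scene ridge px [382. 176.] n 156 rect [585.7 166. ] [59.7 12.2] 73.6 zmed 0.1222
scene ridge px [374. 167.] n 144 rect [559.6 173.5] [59.4 12.2] 74.0 zmed 0.1223
scene rail px [342. 225.] n 1034 rect [557.3 113.9] [113.   64.1] 75.1 zmed 0.015
scene rail px [415. 199.] n 854 rect [595.9 248.6] [111.2  62.8] 75.5 zmed 0.0148
scene pink px [277. 226.] n 920 rect [462.3   1.3] [189.2  18.6] 8.0 zmed 0.0231
scene cap px [339. 280.] n 204 rect [649.    0.8] [26.7 26. ] 46.3 zmed 0.0248
```

View pics/end_side.png

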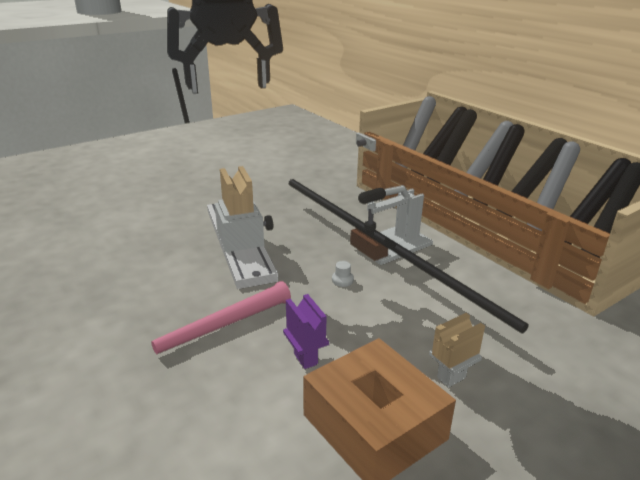

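The end view shows the rest seated in the socket at (237,195), the gripper well clear above it, and the pink grip and butt cap where they were. The flange top reads 73 mm, so its underside is at 65 mm. Both ridges are at the same height and the yaw matches the rail.

```bash
python3 -c "
from cell import bot
bot.sign_off()"
```

```text
the job is handed in; nothing more can be done
```

The shaft rest is plugged fully home in the socket block and released, and I handed the job in at about 9 s of the 56 s allowed. I chose the large wooden rest standing in the storage block over the purple one and the smaller wooden one. I found the socket by eye, about 12 mm toward −y from the middle of the rail.

| Check after release | Reading |
|---|---|
| Flange underside | about 65 mm above the bench (flange top reads 73 mm) |
| Upright | both ridges of the V within 0.1 mm of the same height |
| Groove against rail | within about 0.3° by the side and wrist cameras |
| Off the rail's centre line | under 1 mm by the side camera (head and rail in one view) |
| Gripper | open, about 15 cm above the release height, no contact force |
| Pink grip and butt cap | within a few mm of their first readings by the scene and side cameras (measurement noise) |

- **Camera disagreement:** Before insertion the cameras differed by 2–3 mm on how far the rest was from the rail's centre line. I used the wrist camera's offset relative to the held rest, and the shank went in with almost no force. There was about 10 N at the final seating.
- **Unusable wrist reading:** In the last check, the wrist camera's position for the pink grip was spoiled by other pixels in the colour mask. I relied on the scene and side cameras for that one.

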